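# Load the roller lane and the tube tote in the mailroom

## Task

Clear the outgoing post off the bench. Put the three brown cartons on the sloped roller lane one after another, lengthwise and upright, the largest first, then the middle one, then the smallest, letting each roll down so that they end in a close row behind the stop; stand the tall mailing tube upright in the far half of the black tote and the short one upright in its near half (near the robot). Leave the pen cup, the tape roll and the ink stamp where they are.

Things in the scene. Friction and masses are not known exactly. Their poses are not given: they have to be found in the camera images.
- carton_large: The largest sealed plain brown cardboard carton standing on its base, 105 mm long x 64 wide x 85 high, about 400 g. Origin: centre of the underside; x along its length (105), y across its width, z up. Grip it across the 64 mm width near the top. It may start anywhere among the post, at any yaw.
- carton_medium: The middle sealed plain brown cardboard carton standing on its base, 85 mm long x 60 wide x 68 high, about 260 g. Origin: centre of the underside; x along its length (85), y across its width, z up. Grip it across the 60 mm width near the top. It may start anywhere among the post, at any yaw.
- carton_small: The smallest sealed plain brown cardboard carton standing on its base, 65 mm long x 54 wide x 55 high, about 160 g. Origin: centre of the underside; x along its length (65), y across its width, z up. Grip it across the 54 mm width near the top. It may start anywhere among the post, at any yaw.
- tube_tall: The tall round cardboard mailing tube with white end caps, standing upright, 50 mm diameter, 150 mm high, about 140 g, smooth and plain. Origin: centre of the underside; z up along the tube.
- tube_short: The short round cardboard mailing tube with white end caps, standing upright, 50 mm diameter, 100 mm high, about 100 g, smooth and plain. Origin: centre of the underside; z up along the tube.
- lane: Fixed lane of steel rollers, grey rails (82 mm clear between, 98 over), yellow stop at its low far end; cartons roll down by themselves in about 3 s. Origin: on the bench under the infeed, where cartons are set down (high end, near robot); x downhill to the stop, z up. Roller tops 73 mm high at x=0, falling 7 deg along +x, from x=-70 to the stop face at x=310; rails 6 mm higher.
- tote: Fixed open black tote, 210 (x) x 125 (y) x 60 mm high, walls and floor 5 mm, with a rim-high cross wall at x=0 making two halves of about 97 x 115 mm inside. Lane and tote stand either side of the post. Origin: centre of the underside; x points away from the robot (within 9 deg): far half centred at x=+51 mm, near half (white label on its end) at x=-51, y=0; inner floor at z=5.
- pen_cup: Bystander: loose dark steel pen cup, 72 mm across, 90 mm high, pens to 130 mm, among the post. Origin: centre of the underside.
- tape_roll: Bystander: loose roll of brown tape lying flat, 70 mm across, 24 mm high, among the post. Origin: centre of the underside.
- ink_stamp: Bystander: loose ink stamp standing on its 50 x 30 mm black foot, with a wooden knob, 60 mm high, among the post. Origin: centre of the underside.

How it is judged:
By the outcome, as a careful person would: the job done as asked, in the order asked, and still so for the second after the job is handed in, with the robot touching nothing.
It also fails if it takes over 112 s, if anything falls off the work surface, if the arm or the gripper's body presses on something with over 40 N, if the wrist force passes 120 N, or if a joint passes its speed limit or range.

## Robot

A 6-joint arm with a two-finger parallel gripper is mounted at the origin on the work surface. World frame = base frame: x ahead of the robot, y to its left, z up, the work surface at z = 0. Lengths are in m, angles in degrees, forces in N, time in s.
With the tool pointing down it reaches from about 0.25 to 0.725 m from the base axis. Payload 9.7 kg.
Tool frame: the origin (TCP) lies at the centre of the arm's flange, where the gripper is bolted on; the fingertips stand 173 mm ahead of it and the grasp point (between the pads) lies 155 mm ahead of it; z points along the fingers, y is the line along which they close (so a half turn about z gives the same grasp; the last joint's range is limited). The gripper opens to 85 mm and grips with 20 to 120 N. Pads are 22 mm wide; open, the fingers measure 114 mm over their backs; the gripper's body (76 mm by 85 mm) begins 54 mm behind the grasp point. The pads swing forward as they close: fully open they stand 13 mm farther back than shut.
Start: joints at [70.703, 4.979, 10.078, 95.1, 0, 90], TCP at [0.182, 0.519, 0.405] pointing down, gripper open.
Joint ranges: [-179.16, 179.16], [-48.56, 103.87], [-65.8, 70.77], [-126.05, 130.52], [-82.76, 87.17], [-180, 180]. Speed limits (degrees/s): [127.2, 127.2, 147.25, 180, 180, 180].

## Interface

Orientations are given as [roll, pitch, yaw] about the fixed x, y, z axes, in that order (R = Rz(yaw) Ry(pitch) Rx(roll)).
In Python, from station import arm gives the robot as it stands. The module is installed in compiled form; this text tells all that it offers.
- The arm moves only by the shell command python3 -m pendant 'ROWS' [OPENING]. ROWS is JSON, a list that holds one entry, the list of rows, each a list of 4 numbers: the shift along the tool's x, y, z in cm, then the turn about the tool's z in degrees. A call has 1 to 20 rows; each row is the pose to reach, as a shift and turn from the pose commanded when the call began, along the tool's axes at that moment; what a row does not reach only later rows make up. A row lasts 1/12 s, in which the tool goes at most 41.7 mm and 7.16 degrees, less where a joint would pass 70% of its speed; a pose out of reach is approached as far as the arm can. A call with a gripper value outside its range is refused whole. OPENING is the finger opening in cm, from 0 to 8.54, set as the call begins (- or left out, the last holds). The fingers move at their own pace and stop on an object; the grip force is fixed at half the most. Time passes only in rows, so rows that repeat a pose let the fingers close. It gives the time, the measured TCP pose, the force, the opening and the grip force at its end, in the units of the state.
- arm.get_obs(): the state, without advancing time (a new reading comes with each control period).
- arm.camera(name): name is "side" or "top" or "wrist"; returns the picture (384x512x3 uint8, red, green, blue); there is no depth.
- arm.camera_info(name): a dict with "K" (3x3 intrinsics, pixels), "T" (4x4, takes a point from camera to world coordinates); the wrist camera has in their place "tool_from_camera" (4x4, takes a point from camera to tool coordinates, whose origin is the TCP and whose axes are the flange's). Camera axes: x right, y down, z forward; pixel columns grow to the right and rows downward; lengths in m; the calibration is good to about 2 mm. The wrist camera is an equidistant fisheye: a pixel r from the principal point sees the ray r / f radians off the axis. A picture is of the moment at which its call begins: read the wrist's pose just before it. camera_info takes no time and is no camera call.
- arm.hand_in(): hands the job in; it is judged then, once.
The state is a dict: "time": time; "q": joint angles; "dq": joint speeds; "joint_torque": joint torques, N m; "tcp_pos": TCP position; "tool_rot": TCP orientation; "force": force on the tool from outside, world axes, zero at the start; "torque": the same for the moment, N m; "width": opening from 0.0 (shut) to 1.0 (fully open); "gripper_force": force on a finger pad.
Only numpy, scipy, OpenCV 4.12 (cv2) and the standard library are available. Lean on these libraries where they do the work, as an engineer would, in place of code of your own. Each camera call takes 0.05 s, during which the arm holds its last target. There are 200 camera calls.

## Working session

There is one attempt and no reset: what is moved stays moved. The work goes in short steps, Python scripts to look and compute and a shell command to move; the robot and the scene stay as the last step left them, time stands still between calls to the robot, and variables do not carry over. Pictures are saved under pics/ and viewed, at most 14 in all, crops included, and the job is handed in when it is done.

```bash
mkdir -p pics
python3 - <<'E'
from station import arm
import cv2,numpy as np
o=arm.get_obs();print({k:np.round(v,3).tolist() for k,v in o.items()})
for n in("top","side"):
    cv2.imwrite(f"pics/{n}0.png",cv2.resize(arm.camera(n)[:,:,::-1],(800,600),interpolation=cv2.INTER_CUBIC));i=arm.camera_info(n);print(n,np.round(i["K"],2).tolist(),np.round(i["T"],4).tolist())
i=arm.camera_info("wrist");print({k:np.round(v,4).tolist() if not isinstance(v,str) else v for k,v in i.items()})
E
```

```text
{'time': 0.0, 'q': [70.703, 5.009, 10.034, 95.098, -0.001, 89.999], 'dq': [-0.046, 0.011, -0.059, 0.064, -0.026, 0.091], 'joint_torque': [-0.0, -52.039, 46.48, 0.016, 0.0, -0.0], 'tcp_pos': [0.182, 0.519, 0.404], 'tool_rot': [-179.927, 0.001, 160.704], 'force': [0.571, 0.392, 0.785], 'torque': [-0.01, 0.014, 0.009], 'gripper_force': 0.0, 'width': 0.999}
top [[376.16, 0.0, 253.15], [0.0, 376.16, 188.36], [0.0, 0.0, 1.0]] [[-0.012, -0.9937, 0.1111, 0.4374], [-0.9999, 0.0109, -0.011, -0.0106], [0.0097, -0.1112, -0.9937, 0.9718], [0.0, 0.0, 0.0, 1.0]]
side [[495.97, 0.0, 257.01], [0.0, 495.97, 189.83], [0.0, 0.0, 1.0]] [[0.9844, -0.0883, 0.1522, 0.3815], [-0.1744, -0.6057, 0.7764, -0.8592], [0.0236, -0.7908, -0.6116, 0.7346], [0.0, 0.0, 0.0, 1.0]]
{'K': [[297.3186, 0.0, 251.9822], [0.0, 297.3186, 189.1343], [0.0, 0.0, 1.0]], 'tool_from_camera': [[-0.0004, -0.9625, -0.2712, 0.0681], [1.0, -0.0005, 0.0003, 0.0007], [-0.0004, -0.2712, 0.9625, 0.0314], [0.0, 0.0, 0.0, 1.0]]}
```

View pics/top0.png

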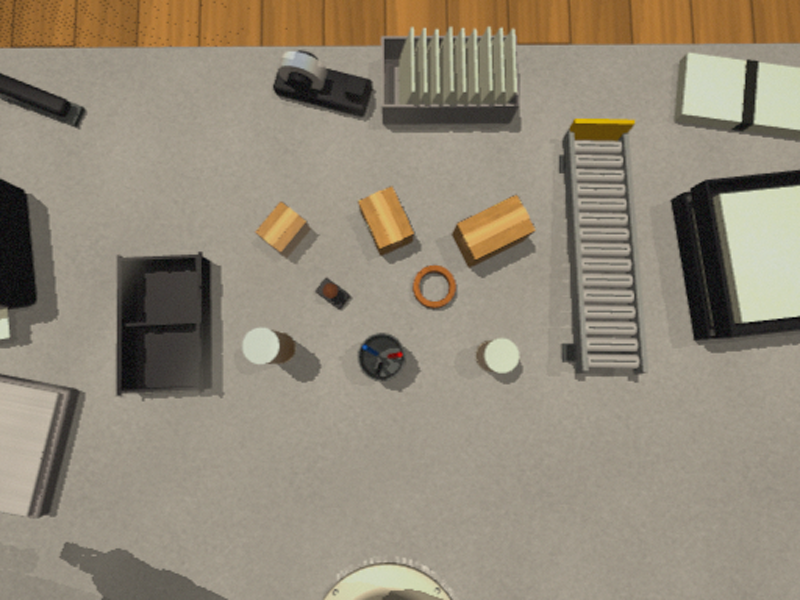

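View pics/side0.png

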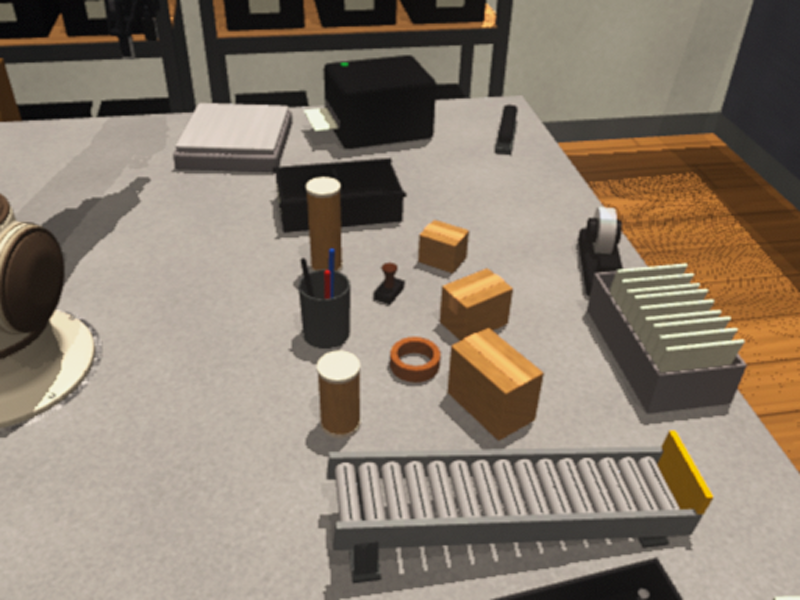

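The top view shows the tote on the left (about 118–210, 255–395), three cartons in the middle (small 283,228; medium 386,220; large 494,230), tall tube cap (262,346), short tube cap (501,356) and the lane on the right (565–645, 120–375). The side view agrees. I'll enlarge for corners.

Run:
```python
from station import arm
import cv2
a=arm.camera("top")[:,:,::-1]; cv2.imwrite("pics/raw.png",a)
cv2.imwrite("pics/c1.png",cv2.resize(a[110:250,155:355],(800,560),interpolation=cv2.INTER_CUBIC))
b=cv2.resize(a[70:250,355:420],None,fx=3.3,fy=3.3,interpolation=cv2.INTER_CUBIC)
c=cv2.resize(a[70:250,65:145],None,fx=3.3,fy=3.3,interpolation=cv2.INTER_CUBIC)
cv2.imwrite("pics/c2.png",cv2.hconcat([c,b])); print(c.shape,b.shape)
```

```text
(594, 264, 3) (594, 214, 3)
```

View pics/c1.png

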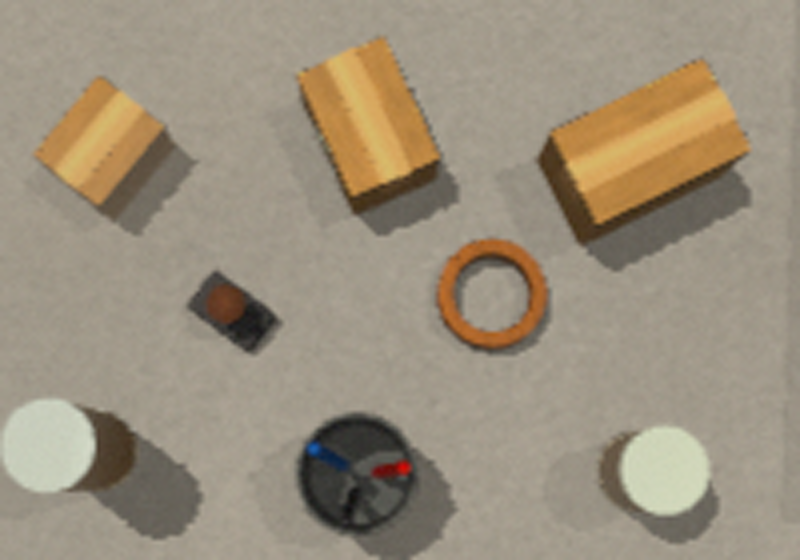

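View pics/c2.png

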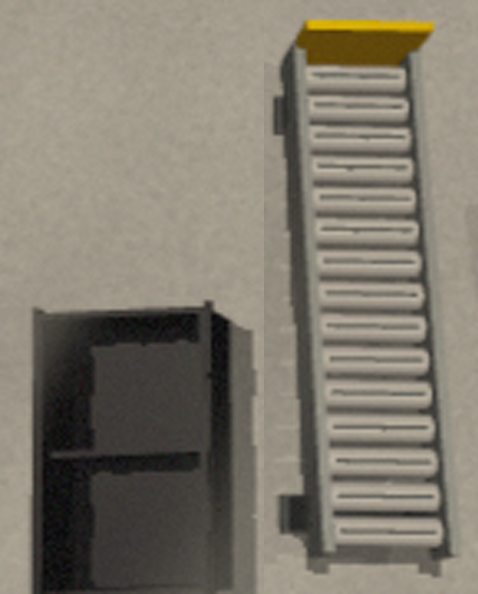

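```bash
cat > h.py <<'E'
import numpy as np
from station import arm
def proj(uv,z,cam="top"):
    i=arm.camera_info(cam);K=np.array(i["K"]);T=np.array(i["T"])
    uv=np.atleast_2d(uv).astype(float)
    d=np.c_[uv,np.ones(len(uv))]@np.linalg.inv(K).T@T[:3,:3].T
    s=(np.broadcast_to(z,len(uv))-T[2,3])/d[:,2]
    return T[:3,3]+d*s[:,None]
def up(p,s,ox,oy): return (np.array(p,float)+.5)/s-.5+[ox,oy]
E
python3 - <<'E'
from h import *
def rect(n,p,z):
    w=proj(up(p,4,155,110),z)[:,:2];e=[np.linalg.norm(w[i]-w[(i+1)%4]) for i in range(4)]
    # stripe dir: longer
    d=w[1]-w[0]+w[2]-w[3]; d2=w[2]-w[1]+w[3]-w[0]
    L=d if np.linalg.norm(d)>np.linalg.norm(d2) else d2
    print(n,w.mean(0).round(4),np.round(e,4),"yaw",np.degrees(np.arctan2(L[1],L[0])).round(1))
rect("S",[(101,75),(167,129),(99,207),(35,153)],.055)
rect("M",[(298,72),(382,38),(440,158),(355,200)],.068)
rect("L",[(552,135),(703,60),(749,152),(597,225)],.085)
print("tall",proj(up((48,446),4,155,110),.15).round(4),"short",proj(up((665,470),4,155,110),.10).round(4))
print("cup",proj(up((356,473),4,155,110),.09).round(4),"tape",proj(up((493,294),4,155,110),.024).round(4),"stamp",proj(up((235,312),4,155,110),.01).round(4),proj(up((225,302),4,155,110),.06).round(4))
ox=355-80
w=proj(up([(323,550),(455,553),(295,50),(420,55),(334,548),(443,555),(304,50),(411,55)],3.3,ox,70),[.0876,.0876,.041,.041]*2)
print(w.round(4)); n=w[:2].mean(0);f=w[2:4].mean(0);d=f-n
print("lane near",n,"far",f,np.degrees(np.arctan2(d[1],d[0])),np.hypot(*d[:2]))
print("rollers", proj(up([(388,530),(357,77)],3.3,ox,70),[.081,.037]).round(4))
print("tote",proj(up([(118,257),(203,253),(207,392),(118,393)],1.5625,0,0),.06).round(4))
print("wall",proj(up([(50,456),(200,452)],3.3,65,70),.06).round(4))
E
```

```text
S [0.6505 0.16  ] [0.0539 0.0641 0.0526 0.0635] yaw 140.0
M [ 0.661  -0.0065] [0.056  0.0833 0.0581 0.0873] yaw -156.2
L [ 0.6392 -0.1759] [0.1032 0.0626 0.1025 0.0608] yaw -64.4
tall [[0.4597 0.1691 0.15  ]] short [[ 0.4431 -0.1756  0.1   ]]
cup [[0.4436 0.003  0.09  ]] tape [[ 0.5561 -0.0841  0.024 ]] stamp [[0.548 0.081 0.01 ]] [[0.5484 0.0823 0.06  ]]
[[ 0.4204 -0.2983  0.0876]
 [ 0.4171 -0.3921  0.0876]
 [ 0.8069 -0.3099  0.041 ]
 [ 0.802  -0.4076  0.041 ]
 [ 0.4217 -0.3062  0.0876]
 [ 0.4158 -0.3835  0.0876]
 [ 0.8068 -0.3169  0.041 ]
 [ 0.8021 -0.4006  0.041 ]]
lane near [ 0.41873183 -0.34518378  0.0876    ] far [ 0.80445057 -0.35876214  0.041     ] -2.0161365109967204 0.38595766933871
rollers [[ 0.4339 -0.3478  0.081 ]
 [ 0.7861 -0.3588  0.037 ]]
tote [[0.6033 0.4134 0.06  ]
 [0.6083 0.281  0.06  ]
 [0.3928 0.2696 0.06  ]
 [0.393  0.4049 0.06  ]]
wall [[0.4966 0.3984 0.06  ]
 [0.4983 0.2891 0.06  ]]
```

```bash
cat >> h.py <<'E'
def go(x,y,gz,yaw):  # gz = grasp-point height; prints row for this target
    o=arm.get_obs();p=np.array(o["tcp_pos"]);r=np.radians(o["tool_rot"][2])
    d=np.array([x,y,gz+.155])-p;c,s=np.cos(r),np.sin(r)
    t=-((yaw-o["tool_rot"][2]+180)%360-180)
    print("row",np.round([100*(c*d[0]+s*d[1]),100*(s*d[0]-c*d[1]),-100*d[2],t],2),"t",round(o["time"],2),"z",p[2].round(4),"F",np.round(o["force"],1),"w",np.round(o["width"],3))
E
python3 -c "
from h import *
go(.6392,-.1759,.245,115.6)"
```

```text
row [-66.14 -50.48   0.42  45.1 ] t 0.15 z 0.4042 F [-0.8  0.4  0.3] w 1.001
```

```bash
python3 -m pendant '[[[-66.1,-50.5,2,45.1],[-66.1,-50.5,2,45.1],[-66.1,-50.5,2,45.1],[-66.1,-50.5,2,45.1],[-66.1,-50.5,2,45.1],[-66.1,-50.5,2,45.1],[-66.1,-50.5,2,45.1],[-66.1,-50.5,2,45.1],[-66.1,-50.5,2,45.1],[-66.1,-50.5,2,45.1],[-66.1,-50.5,2,45.1],[-66.1,-50.5,2,45.1],[-66.1,-50.5,2,45.1],[-66.1,-50.5,2,45.1],[-66.1,-50.5,2,45.1],[-66.1,-50.5,2,45.1],[-66.1,-50.5,2,45.1],[-66.1,-50.5,2,45.1],[-66.1,-50.5,2,45.1],[-66.1,-50.5,2,45.1]]]' 8.54; python3 -c "
from h import *
go(.6392,-.1759,.245,115.6);go(.6392,-.1759,.066,115.6)
import cv2;cv2.imwrite('pics/w1.png',arm.camera('wrist')[:,:,::-1])"
```

```text
time: 1.82
tcp_pos: [0.6395, -0.1781, 0.3841]
tool_rot: [-180.0, -0.0, 115.6]
force: [0.6, 0.9, -0.2]
width: 0.999
gripper_force: 0.0
row [ 0.21  0.07 -1.59 -0.02] t 1.82 z 0.3841 F [ 0.6  0.9 -0.2] w 0.999
row [ 0.21  0.07 16.31 -0.02] t 1.82 z 0.3841 F [ 0.6  0.9 -0.2] w 0.999
```

View pics/w1.png

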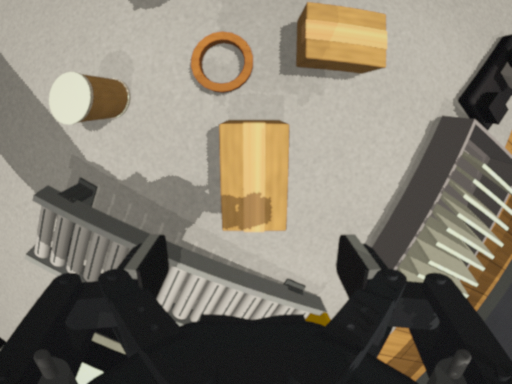

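The large carton (220–288, 122–230) is aligned with the tool and centred between the fingers (col ~254). I'll descend and grip.

```bash
python3 -m pendant '[[[0.2,0.1,4,0],[0.2,0.1,8,0],[0.2,0.1,12,0],[0.2,0.1,14,0],[0.2,0.1,15.5,0],[0.2,0.1,16.3,0],[0.2,0.1,16.3,0],[0.2,0.1,16.3,0]]]' 8.54 && python3 -m pendant '[[[0,0,0,0],[0,0,0,0],[0,0,0,0],[0,0,0,0],[0,0,0,0],[0,0,0,0],[0,0,0,0],[0,0,0,0],[0,0,0,0]]]' 4; python3 -m pendant '[[[0,0,-2,0],[0,0,-5,0],[0,0,-9,0],[0,0,-12,0],[0,0,-14,0],[0,0,-14,0],[0,0,-14,0]]]'; python3 -c "
from h import *
go(.488,-.347,.20,178)"
```

```text
time: 2.53
tcp_pos: [0.6389, -0.1737, 0.2222]
tool_rot: [180.0, 0.0, 115.6]
force: [-0.5, -0.3, 1.2]
width: 1.002
gripper_force: 0.0
time: 3.28
tcp_pos: [0.6391, -0.1739, 0.2236]
tool_rot: [179.9, 0.1, 115.6]
force: [0.1, -1.2, 6.3]
width: 0.735
gripper_force: 68.4
time: 3.87
tcp_pos: [0.639, -0.1738, 0.362]
tool_rot: [179.9, 0.1, 115.6]
force: [0.2, -0.7, -5.0]
width: 0.742
gripper_force: 67.8
row [ -9.1 -21.1   0.7 -62.4] t 3.87 z 0.362 F [ 0.2 -0.7 -5. ] w 0.742
```

```bash
python3 -m pendant '[[[-9.1,-21.2,0,-62.4],[-9.1,-21.2,0,-62.4],[-9.1,-21.2,0,-62.4],[-9.1,-21.2,0,-62.4],[-9.1,-21.2,0,-62.4],[-9.1,-21.2,0,-62.4],[-9.1,-21.2,0,-62.4],[-9.1,-21.2,0,-62.4],[-9.1,-21.2,0,-62.4],[-9.1,-21.2,0,-62.4],[-9.1,-21.2,0,-62.4],[-9.1,-21.2,0,-62.4]]]'; python3 -c "
from h import *
go(.488,-.348,.20,178)
import cv2;cv2.imwrite('pics/w2.png',arm.camera('wrist')[:,:,::-1])"
```

```text
time: 4.87
tcp_pos: [0.4869, -0.3472, 0.3602]
tool_rot: [179.9, -0.1, 177.8]
force: [-0.5, 0.5, -4.3]
width: 0.738
gripper_force: 68.6
row [-0.11 -0.07  0.52 -0.19] t 4.87 z 0.3602 F [-0.5  0.5 -4.3] w 0.738
```

View pics/w2.png

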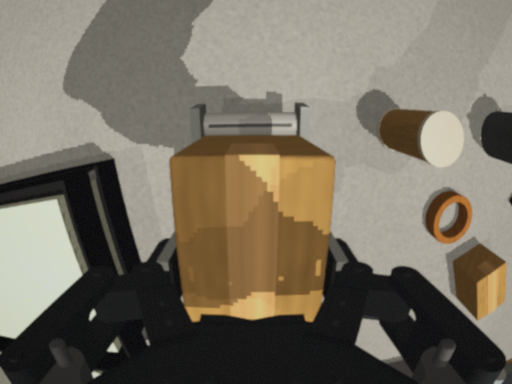

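Rails (192–308) and carton (190–312 at its bottom edge) share centre col ~251: aligned. Lowering.

```bash
python3 -m pendant '[[[0,0,2,0],[0,0,4,0],[0,0,5,0],[0,0,5.4,0],[0,0,5.7,0],[0,0,5.8,0],[0,0,5.9,0],[0,0,5.9,0],[0,0,5.9,0]]]'
```

```text
time: 5.67
tcp_pos: [0.4871, -0.3475, 0.3036]
tool_rot: [-180.0, 0.1, 178.0]
force: [0.2, 0.2, -2.5]
width: 0.74
gripper_force: 68.7
```

```bash
python3 -m pendant '[[[0,0,0.1,0],[0,0,0.2,0],[0,0,0.3,0],[0,0,0.4,0],[0,0,0.4,0]]]'; python3 -m pendant '[[[0,0,0,0],[0,0,0,0],[0,0,0,0],[0,0,0,0],[0,0,0,0],[0,0,0,0],[0,0,0,0],[0,0,0,0],[0,0,0,0],[0,0,0,0],[0,0,0,0],[0,0,0,0]]]' 8.54; python3 -c "
from h import *
import cv2;cv2.imwrite('pics/w3.png',cv2.hconcat([arm.camera('side')[60:,150:,::-1],arm.camera('top')[60:,320:450,::-1]]))"
```

```text
time: 6.08
tcp_pos: [0.4885, -0.3474, 0.3016]
tool_rot: [-179.9, 0.5, 178.1]
force: [10.0, 2.1, 7.8]
width: 0.738
gripper_force: 70.2
time: 7.08
tcp_pos: [0.4869, -0.3474, 0.2987]
tool_rot: [-180.0, 0.0, 178.0]
force: [0.1, -0.0, 0.2]
width: 0.998
gripper_force: 0.0
```

View pics/w3.png

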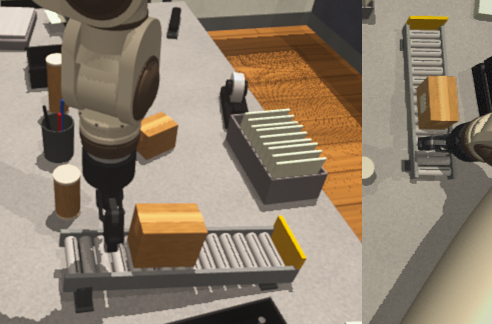

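The large carton is upright and rolling down the lane. Next, medium.

```bash
python3 -m pendant '[[[0,0,-3,0],[0,0,-6,0],[0,0,-8,0],[0,0,-8,0]]]' 8.54; python3 -c "
from h import *
go(.661,-.0065,.20,203.8);go(.661,-.0065,.051,203.8)"
```

```text
time: 7.52
tcp_pos: [0.4871, -0.3475, 0.3837]
tool_rot: [-179.8, 0.3, 178.0]
force: [0.4, -0.5, 0.1]
width: 0.996
gripper_force: 0.0
row [-16.2   34.69   2.87 -25.8 ] t 7.52 z 0.3837 F [ 0.4 -0.5  0.1] w 0.996
row [-16.2   34.69  17.77 -25.8 ] t 7.52 z 0.3837 F [ 0.4 -0.5  0.1] w 0.996
```

```bash
python3 -m pendant '[[[-16.2,34.7,0,-25.8],[-16.2,34.7,0,-25.8],[-16.2,34.7,0,-25.8],[-16.2,34.7,0,-25.8],[-16.2,34.7,0,-25.8],[-16.2,34.7,0,-25.8],[-16.2,34.7,0,-25.8],[-16.2,34.7,0,-25.8],[-16.2,34.7,0,-25.8],[-16.2,34.7,0,-25.8],[-16.2,34.7,0,-25.8],[-16.2,34.7,0,-25.8],[-16.2,34.7,0,-25.8]]]'; python3 -c "
from h import *
go(.661,-.0065,.051,203.8)
import cv2;cv2.imwrite('pics/w4.png',cv2.hconcat([arm.camera('wrist')[:,110:400,::-1],arm.camera('top')[:,300:450,::-1]]))"
```

```text
time: 8.6
tcp_pos: [0.6606, -0.0073, 0.3785]
tool_rot: [-180.0, -0.0, -156.2]
force: [-0.3, -0.5, 0.2]
width: 0.995
gripper_force: 0.0
row [-0.07  0.06 17.25 -0.05] t 8.6 z 0.3785 F [-0.3 -0.5  0.2] w 0.995
```

View pics/w4.png

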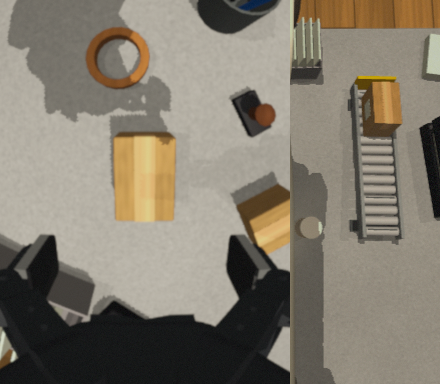

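The large carton sits at the stop; the medium carton (114–175) is aligned and centred between the fingers (col 144).

```bash
python3 -m pendant '[[[0,0,4,0],[0,0,8,0],[0,0,12,0],[0,0,15,0],[0,0,16.5,0],[0,0,17.2,0],[0,0,17.2,0],[0,0,17.2,0]]]' 8.54 && python3 -m pendant '[[[0,0,0,0],[0,0,0,0],[0,0,0,0],[0,0,0,0],[0,0,0,0],[0,0,0,0],[0,0,0,0],[0,0,0,0],[0,0,0,0]]]' 4; python3 -m pendant '[[[0,0,-2,0],[0,0,-5,0],[0,0,-9,0],[0,0,-13,0],[0,0,-15,0],[0,0,-15,0],[0,0,-15,0],[0,0,-15,0]]]'; python3 -c "
from h import *
go(.487,-.348,.20,178)"
```

```text
time: 9.37
tcp_pos: [0.661, -0.007, 0.208]
tool_rot: [-180.0, 0.1, -156.3]
force: [0.2, 0.3, 0.2]
width: 0.997
gripper_force: 0.0
time: 10.12
tcp_pos: [0.6614, -0.0063, 0.2089]
tool_rot: [-179.9, 0.2, -156.2]
force: [-0.3, 0.2, 6.5]
width: 0.69
gripper_force: 66.8
time: 10.78
tcp_pos: [0.6609, -0.0062, 0.3553]
tool_rot: [180.0, -0.1, -156.2]
force: [-0.4, 0.5, -3.0]
width: 0.695
gripper_force: 65.8
row [ 29.7  -24.25   0.03  25.81] t 10.78 z 0.3553 F [-0.4  0.5 -3. ] w 0.695
```

```bash
python3 -m pendant '[[[29.7,-24.2,0,25.8],[29.7,-24.2,0,25.8],[29.7,-24.2,0,25.8],[29.7,-24.2,0,25.8],[29.7,-24.2,0,25.8],[29.7,-24.2,0,25.8],[29.7,-24.2,0,25.8],[29.7,-24.2,0,25.8],[29.7,-24.2,0,25.8],[29.7,-24.2,0,25.8],[29.7,-24.2,0,25.8],[29.7,-24.2,0,25.8],[29.7,-24.2,0,25.8]]]'; python3 -c "
from h import *
go(.487,-.348,.287-.155,178)"
```

```text
time: 11.87
tcp_pos: [0.4872, -0.3467, 0.3555]
tool_rot: [179.9, -0.1, 178.0]
force: [0.7, 0.6, -2.2]
width: 0.691
gripper_force: 66.0
row [ 0.02 -0.13  6.85  0.04] t 11.87 z 0.3555 F [ 0.7  0.6 -2.2] w 0.691
```

```bash
python3 -m pendant '[[[0,0.1,3,0],[0,0.1,5,0],[0,0.1,6,0],[0,0.1,6.5,0],[0,0.1,6.8,0],[0,0.1,7,0],[0,0.1,7.1,0],[0,0.1,7.2,0],[0,0.1,7.2,0]]]'; python3 -m pendant '[[[0,0,0,0],[0,0,0,0],[0,0,0,0],[0,0,0,0],[0,0,0,0],[0,0,0,0],[0,0,0,0],[0,0,0,0],[0,0,0,0],[0,0,0,0],[0,0,0,0],[0,0,0,0]]]' 8.54;python3 -m pendant '[[[0,0,-3,0],[0,0,-6,0],[0,0,-9,0],[0,0,-9,0],[0,0,-9,0]]]' 8.54;  python3 -c "
from h import *
go(.6505,.160,.20,140)"
```

```text
time: 12.62
tcp_pos: [0.4871, -0.3465, 0.2863]
tool_rot: [-180.0, 0.1, 178.0]
force: [0.7, 1.7, 2.4]
width: 0.695
gripper_force: 66.7
time: 13.62
tcp_pos: [0.4869, -0.3466, 0.2847]
tool_rot: [180.0, -0.0, 178.0]
force: [0.0, -0.6, -0.3]
width: 0.999
gripper_force: 0.0
time: 14.03
tcp_pos: [0.4871, -0.3467, 0.3767]
tool_rot: [-179.9, 0.2, 178.0]
force: [-0.0, -0.3, 0.2]
width: 0.999
gripper_force: 0.0
row [-14.57  51.21   2.17  38.  ] t 14.03 z 0.3767 F [-0.  -0.3  0.2] w 0.999
```

```bash
python3 -m pendant '[[[-14.6,51.2,0,38],[-14.6,51.2,0,38],[-14.6,51.2,0,38],[-14.6,51.2,0,38],[-14.6,51.2,0,38],[-14.6,51.2,0,38],[-14.6,51.2,0,38],[-14.6,51.2,0,38],[-14.6,51.2,0,38],[-14.6,51.2,0,38],[-14.6,51.2,0,38],[-14.6,51.2,0,38],[-14.6,51.2,0,38],[-14.6,51.2,0,38],[-14.6,51.2,0,38],[-14.6,51.2,0,38],[-14.6,51.2,0,38]]]'; python3 -c "
from h import *
go(.6505,.160,.038,140)
import cv2;cv2.imwrite('pics/w5.png',cv2.hconcat([arm.camera('wrist')[:,110:400,::-1],arm.camera('top')[:,300:450,::-1]]))"
```

```text
time: 15.45
tcp_pos: [0.6505, 0.159, 0.3742]
tool_rot: [-179.9, -0.0, 140.0]
force: [-0.8, 0.5, -0.2]
width: 0.999
gripper_force: 0.0
row [ 0.06  0.08 18.12 -0.05] t 15.45 z 0.3742 F [-0.8  0.5 -0.2] w 0.999
```

View pics/w5.png

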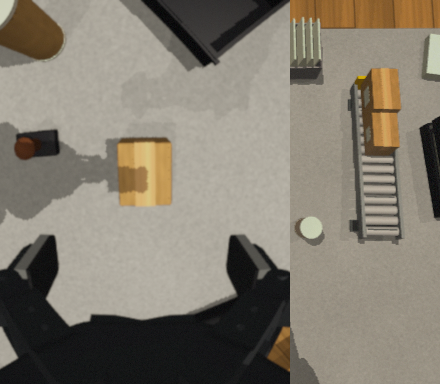

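Medium carton is close behind the large. The small carton (118–172) is centred between the fingers (145).

```bash
python3 -m pendant '[[[0,0,4,0],[0,0,8,0],[0,0,12,0],[0,0,15,0],[0,0,17,0],[0,0,18,0],[0,0,18,0],[0,0,18,0]]]' 8.54 && python3 -m pendant '[[[0,0,0,0],[0,0,0,0],[0,0,0,0],[0,0,0,0],[0,0,0,0],[0,0,0,0],[0,0,0,0],[0,0,0,0],[0,0,0,0],[0,0,0,0]]]' 3; python3 -m pendant '[[[0,0,-2,0],[0,0,-5,0],[0,0,-9,0],[0,0,-13,0],[0,0,-16,0],[0,0,-16,0],[0,0,-16,0],[0,0,-16,0]]]'; python3 -c "
from h import *
go(.487,-.3475,.20,178)"
```

```text
time: 16.22
tcp_pos: [0.6508, 0.1594, 0.1958]
tool_rot: [180.0, 0.0, 140.0]
force: [-0.0, 0.0, 0.4]
width: 1.004
gripper_force: 0.0
time: 17.05
tcp_pos: [0.6512, 0.1602, 0.1968]
tool_rot: [179.9, 0.1, 140.0]
force: [-0.4, -0.4, 7.1]
width: 0.624
gripper_force: 64.5
time: 17.72
tcp_pos: [0.6506, 0.1601, 0.3539]
tool_rot: [-180.0, -0.0, 140.0]
force: [0.0, -0.8, -1.9]
width: 0.621
gripper_force: 63.6
row [-20.09 -49.4   -0.11 -37.99] t 17.72 z 0.3539 F [ 0.  -0.8 -1.9] w 0.621
```

```bash
python3 -m pendant '[[[-20.1,-49.4,0,-38],[-20.1,-49.4,0,-38],[-20.1,-49.4,0,-38],[-20.1,-49.4,0,-38],[-20.1,-49.4,0,-38],[-20.1,-49.4,0,-38],[-20.1,-49.4,0,-38],[-20.1,-49.4,0,-38],[-20.1,-49.4,0,-38],[-20.1,-49.4,0,-38],[-20.1,-49.4,0,-38],[-20.1,-49.4,0,-38],[-20.1,-49.4,0,-38],[-20.1,-49.4,0,-38],[-20.1,-49.4,0,-38],[-20.1,-49.4,0,-38],[-20.1,-49.4,0,-38]]]'; python3 -c "
from h import *
go(.487,-.3475,.273-.155,178)"
```

```text
time: 19.13
tcp_pos: [0.4874, -0.3467, 0.3537]
tool_rot: [179.9, -0.1, 178.1]
force: [-0.1, -0.0, -1.1]
width: 0.624
gripper_force: 63.8
row [ 0.03 -0.08  8.07  0.06] t 19.13 z 0.3537 F [-0.1 -0.  -1.1] w 0.624
```

```bash
python3 -m pendant '[[[0,0.1,3,0],[0,0.1,6,0],[0,0.1,7.3,0],[0,0.1,7.7,0],[0,0.1,8,0],[0,0.1,8.1,0],[0,0.1,8.2,0],[0,0.1,8.3,0],[0,0.1,8.3,0]]]'; python3 -m pendant '[[[0,0,0,0],[0,0,0,0],[0,0,0,0],[0,0,0,0],[0,0,0,0],[0,0,0,0],[0,0,0,0],[0,0,0,0],[0,0,0,0],[0,0,0,0],[0,0,0,0],[0,0,0,0]]]' 8.54;python3 -m pendant '[[[0,0,-3,0],[0,0,-6,0],[0,0,-10,0],[0,0,-10,0],[0,0,-10,0]]]' 8.54;  python3 -c "
from h import *
go(.4431,-.1756,.21,178);go(.4431,-.1756,.084,178)"
```

```text
time: 19.88
tcp_pos: [0.4876, -0.3466, 0.2743]
tool_rot: [-179.9, 0.2, 178.0]
force: [-0.4, 3.2, 5.1]
width: 0.622
gripper_force: 64.9
time: 20.88
tcp_pos: [0.4871, -0.3466, 0.2717]
tool_rot: [-180.0, -0.0, 178.0]
force: [-0.5, 0.5, 0.1]
width: 0.999
gripper_force: 0.0
time: 21.3
tcp_pos: [0.4874, -0.3468, 0.3744]
tool_rot: [-179.8, 0.2, 178.0]
force: [0.0, -0.1, 0.5]
width: 0.997
gripper_force: 0.0
row [ 5.02 16.95  0.94  0.  ] t 21.3 z 0.3744 F [ 0.  -0.1  0.5] w 0.997
row [ 5.02 16.95 13.54  0.  ] t 21.3 z 0.3744 F [ 0.  -0.1  0.5] w 0.997
```

```bash
python3 -c "
from h import *
go(.4597,.1691,.21,178)"; python3 -m pendant '[[[4.6,51.4,-2,0],[4.6,51.4,-2,0],[4.6,51.4,-2,0],[4.6,51.4,-2,0],[4.6,51.4,-2,0],[4.6,51.4,-2,0],[4.6,51.4,-2,0],[4.6,51.4,-2,0],[4.6,51.4,-2,0],[4.6,51.4,-2,0],[4.6,51.4,-2,0],[4.6,51.4,-2,0],[4.6,51.4,-2,0],[4.6,51.4,-2,0],[4.6,51.4,-2,0],[4.6,51.4,-2,0],[4.6,51.4,-2,0]]]'; python3 -c "
from h import *
go(.4597,.1691,.125,178)
import cv2;cv2.imwrite('pics/w6.png',cv2.hconcat([arm.camera('wrist')[:,110:400,::-1],arm.camera('top')[:,300:450,::-1]]))"
```

```text
row [ 4.56 51.46  0.94  0.  ] t 21.3 z 0.3744 F [ 0.  -0.1  0.5] w 0.997
time: 22.72
tcp_pos: [0.4591, 0.1678, 0.3912]
tool_rot: [-180.0, -0.0, 177.9]
force: [1.1, 0.5, 0.5]
width: 1.0
gripper_force: 0.0
row [-0.05  0.13 11.12 -0.07] t 22.72 z 0.3912 F [1.1 0.5 0.5] w 1.0
```

View pics/w6.png

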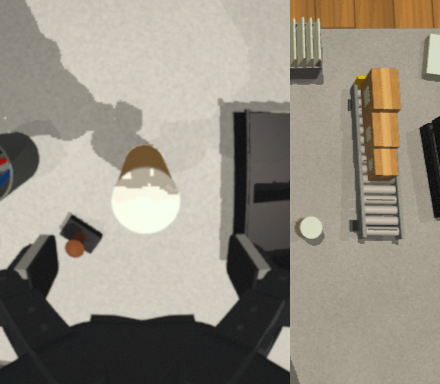

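All three cartons stand in a close row at the stop. The tall tube cap (145,200) is centred; by ray calculation it is 0.6 mm off in tool x.

```bash
python3 -m pendant '[[[0,0.1,3,0],[0,0.1,6,0],[0,0.1,9,0],[0,0.1,10.5,0],[0,0.1,11.1,0],[0,0.1,11.1,0],[0,0.1,11.1,0]]]' 8.54 && python3 -m pendant '[[[0,0,0,0],[0,0,0,0],[0,0,0,0],[0,0,0,0],[0,0,0,0],[0,0,0,0],[0,0,0,0],[0,0,0,0],[0,0,0,0],[0,0,0,0]]]' 3; python3 -m pendant '[[[0,0,-2,0],[0,0,-5,0],[0,0,-9,0],[0,0,-11,0],[0,0,-11,0],[0,0,-11,0]]]'; python3 -c "
from h import *
go(.5495,.345,.22,178)"
```

```text
time: 23.4
tcp_pos: [0.4594, 0.1694, 0.2816]
tool_rot: [180.0, 0.0, 178.0]
force: [0.4, -0.2, 0.1]
width: 0.998
gripper_force: 0.0
time: 24.23
tcp_pos: [0.4594, 0.1698, 0.282]
tool_rot: [180.0, 0.1, 178.0]
force: [-0.3, 0.2, 4.9]
width: 0.571
gripper_force: 61.7
time: 24.73
tcp_pos: [0.4593, 0.1698, 0.3916]
tool_rot: [180.0, 0.1, 178.0]
force: [-0.1, -0.3, -1.9]
width: 0.574
gripper_force: 62.5
row [-8.410e+00  1.782e+01  1.660e+00  1.000e-02] t 24.73 z 0.3916 F [-0.1 -0.3 -1.9] w 0.574
```

```bash
python3 -m pendant '[[[-8.4,17.8,0,0],[-8.4,17.8,0,0],[-8.4,17.8,0,0],[-8.4,17.8,0,0],[-8.4,17.8,0,0],[-8.4,17.8,0,0],[-8.4,17.8,0,0],[-8.4,17.8,0,0],[-8.4,17.8,0,0]]]'; python3 -c "
from h import *
go(.5495,.345,.287-.155,178)
import cv2;cv2.imwrite('pics/w7.png',cv2.hconcat([arm.camera('wrist')[:,110:400,::-1],arm.camera('side')[:,100:350,::-1]]))"
```

```text
time: 25.48
tcp_pos: [0.5489, 0.3438, 0.3903]
tool_rot: [-180.0, -0.0, 178.0]
force: [0.5, -0.1, -1.3]
width: 0.569
gripper_force: 63.2
row [-0.05  0.12 10.33 -0.03] t 25.48 z 0.3903 F [ 0.5 -0.1 -1.3] w 0.569
```

View pics/w7.png

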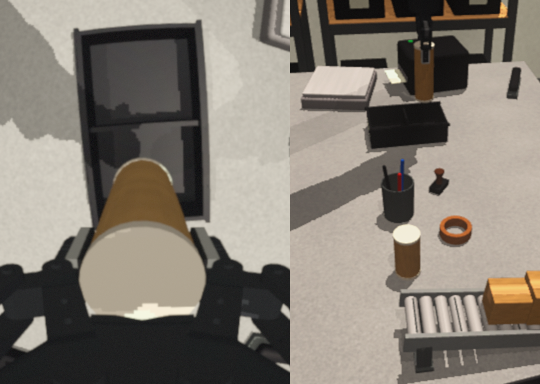

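The tube stands over the far half (the tote's cross wall is at row 124, its far end at row 218). Lowering.

```bash
python3 -m pendant '[[[0,0,3,0],[0,0,6,0],[0,0,8,0],[0,0,9.5,0],[0,0,10,0],[0,0,10.2,0],[0,0,10.4,0],[0,0,10.5,0],[0,0,10.5,0],[0,0,10.5,0]]]'
```

```text
time: 26.42
tcp_pos: [0.5495, 0.3447, 0.2871]
tool_rot: [179.9, 0.1, 178.0]
force: [0.1, -1.1, 2.5]
width: 0.574
gripper_force: 63.5
```

```bash
python3 -m pendant '[[[0,0,0,0],[0,0,0,0],[0,0,0,0],[0,0,0,0],[0,0,0,0],[0,0,0,0],[0,0,0,0],[0,0,0,0],[0,0,0,0],[0,0,0,0]]]' 8.54;python3 -m pendant '[[[0,0,-2,0],[0,0,-5,0],[0,0,-8,0],[0,0,-11,0],[0,0,-11,0],[0,0,-11,0]]]' 8.54;  python3 -c "
from h import *
go(.4431,-.1756,.21,178)"
```

```text
time: 27.25
tcp_pos: [0.5493, 0.3447, 0.2857]
tool_rot: [180.0, -0.0, 178.0]
force: [-0.1, -0.2, 0.2]
width: 0.999
gripper_force: 0.0
time: 27.75
tcp_pos: [0.5494, 0.3448, 0.3978]
tool_rot: [179.9, 0.2, 178.0]
force: [-0.1, 0.8, -0.4]
width: 1.002
gripper_force: 0.0
row [  8.81 -52.38   3.28   0.  ] t 27.75 z 0.3978 F [-0.1  0.8 -0.4] w 1.002
```

```bash
python3 -m pendant '[[[8.8,-52.4,0,0],[8.8,-52.4,0,0],[8.8,-52.4,0,0],[8.8,-52.4,0,0],[8.8,-52.4,0,0],[8.8,-52.4,0,0],[8.8,-52.4,0,0],[8.8,-52.4,0,0],[8.8,-52.4,0,0],[8.8,-52.4,0,0],[8.8,-52.4,0,0],[8.8,-52.4,2,0],[8.8,-52.4,3,0],[8.8,-52.4,3,0],[8.8,-52.4,3,0],[8.8,-52.4,3,0],[8.8,-52.4,3,0]]]'; python3 -c "
from h import *
go(.4431,-.1756,.082,178)
import cv2;cv2.imwrite('pics/w8.png',cv2.hconcat([arm.camera('wrist')[:,:,::-1],arm.camera('top')[:,50:200,::-1]]))"
```

```text
time: 29.17
tcp_pos: [0.4433, -0.1751, 0.3658]
tool_rot: [180.0, 0.0, 178.1]
force: [-0.5, 0.4, 0.7]
width: 1.001
gripper_force: 0.0
row [ 0.02 -0.05 12.88  0.07] t 29.17 z 0.3658 F [-0.5  0.4  0.7] w 1.001
```

View pics/w8.png

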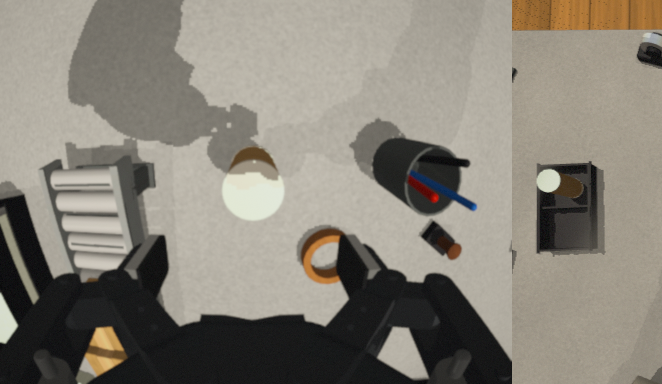

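The tall tube is upright in the far half, and the short tube cap (254,189) is centred between the fingers.

```bash
python3 -m pendant '[[[0.1,0,4,0],[0.1,0,8,0],[0.1,0,11,0],[0.1,0,12.3,0],[0.1,0,12.7,0],[0.1,0,12.7,0],[0.1,0,12.7,0]]]' 8.54 && python3 -m pendant '[[[0,0,0,0],[0,0,0,0],[0,0,0,0],[0,0,0,0],[0,0,0,0],[0,0,0,0],[0,0,0,0],[0,0,0,0],[0,0,0,0],[0,0,0,0]]]' 3; python3 -m pendant '[[[0,0,-2,0],[0,0,-5,0],[0,0,-9,0],[0,0,-13,0],[0,0,-16,0],[0,0,-16,0],[0,0,-16,0]]]'; python3 -c "
from h import *
go(.4475,.341,.23,178)"
```

```text
time: 29.85
tcp_pos: [0.4426, -0.1756, 0.24]
tool_rot: [-180.0, 0.1, 178.1]
force: [0.4, 0.1, -0.1]
width: 0.999
gripper_force: 0.0
time: 30.68
tcp_pos: [0.4424, -0.176, 0.24]
tool_rot: [-180.0, 0.1, 178.0]
force: [-0.3, 2.1, 5.8]
width: 0.569
gripper_force: 61.2
time: 31.27
tcp_pos: [0.4423, -0.176, 0.4007]
tool_rot: [-179.9, 0.2, 178.0]
force: [0.2, 0.4, -1.7]
width: 0.571
gripper_force: 62.0
row [ 1.28 51.69  1.57 -0.  ] t 31.27 z 0.4007 F [ 0.2  0.4 -1.7] w 0.571
```

```bash
python3 -m pendant '[[[1.2,51.6,0,0],[1.2,51.6,0,0],[1.2,51.6,0,0],[1.2,51.6,0,0],[1.2,51.6,0,0],[1.2,51.6,0,0],[1.2,51.6,0,0],[1.2,51.6,0,0],[1.2,51.6,0,0],[1.2,51.6,0,0],[1.2,51.6,0,0],[1.2,51.6,0,0],[1.2,51.6,0,0],[1.2,51.6,0,0],[1.2,51.6,0,0],[1.2,51.6,0,0]]]'; python3 -c "
from h import *
go(.446,.341,.245-.155,178)
import cv2;cv2.imwrite('pics/w9.png',cv2.hconcat([arm.camera('wrist')[:,110:400,::-1],arm.camera('side')[:,100:350,::-1]]))"
```

```text
time: 32.6
tcp_pos: [0.448, 0.3397, 0.3977]
tool_rot: [-179.9, -0.1, 178.0]
force: [0.7, 0.1, -0.6]
width: 0.57
gripper_force: 62.3
row [ 0.2   0.12 15.27 -0.  ] t 32.6 z 0.3977 F [ 0.7  0.1 -0.6] w 0.57
```

View pics/w9.png

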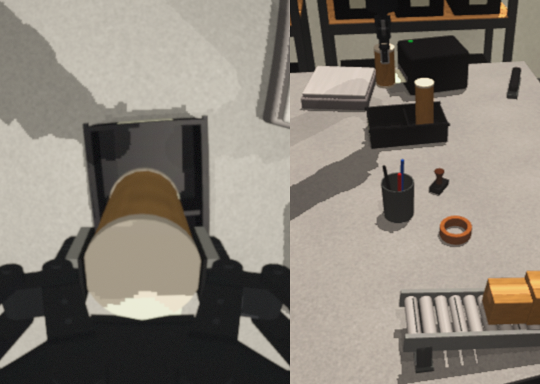

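The short tube is over the near half (near end wall at row 122, cross wall at row ~212), clear of the tall one. Lowering.

```bash
python3 -m pendant '[[[0.2,0,4,0],[0.2,0,8,0],[0.2,0,11,0],[0.2,0,13,0],[0.2,0,14.5,0],[0.2,0,15,0],[0.2,0,15.2,0],[0.2,0,15.4,0],[0.2,0,15.5,0],[0.2,0,15.5,0]]]'
```

```text
time: 33.53
tcp_pos: [0.4464, 0.3402, 0.2451]
tool_rot: [179.9, 0.1, 178.0]
force: [-0.1, -2.0, 2.3]
width: 0.57
gripper_force: 62.2
```

```bash
python3 -m pendant '[[[0,0,0,0],[0,0,0,0],[0,0,0,0],[0,0,0,0],[0,0,0,0],[0,0,0,0],[0,0,0,0],[0,0,0,0],[0,0,0,0],[0,0,0,0]]]' 8.54;python3 -m pendant '[[[0,0,-2,0],[0,0,-5,0],[0,0,-9,0],[0,0,-13,0],[0,0,-16,0],[0,0,-16,0],[0,0,-16,0]]]' 8.54; python3 -m pendant '[[[15,0,0,0],[15,0,0,0],[15,0,0,0],[15,0,0,0],[15,0,0,0],[15,0,0,0],[15,0,0,0],[15,0,0,0],[15,0,0,0]]]'; python3 -c "
from h import *
import cv2;cv2.imwrite('pics/f.png',cv2.resize(cv2.vconcat([arm.camera('top')[60:260,50:450,::-1],arm.camera('side')[100:384,100:500,::-1]]),None,fx=1.2,fy=1.2))"
```

```text
time: 34.37
tcp_pos: [0.446, 0.3403, 0.2437]
tool_rot: [180.0, -0.0, 178.0]
force: [0.0, -0.0, 0.7]
width: 0.997
gripper_force: 0.0
time: 34.95
tcp_pos: [0.4462, 0.3404, 0.4057]
tool_rot: [179.9, 0.2, 178.0]
force: [0.7, -1.0, -0.1]
width: 0.997
gripper_force: 0.0
time: 35.7
tcp_pos: [0.297, 0.3455, 0.403]
tool_rot: [-179.9, -0.0, 177.9]
force: [-0.5, 0.3, 0.3]
width: 0.996
gripper_force: 0.0
```

View pics/f.png

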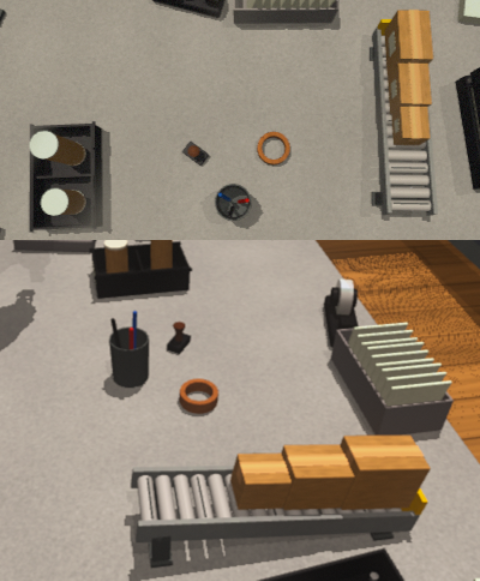

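Everything is in place: the cartons are in a close row at the stop (large, medium, small), both tubes stand upright in the right halves, and the bystanders haven't moved.

```bash
python3 -c "
from station import arm
print(arm.hand_in())"
```

```text
the job is handed in; nothing more can be done
None
```

I handed the job in at about 36 s of the 112 s allowed: the last pictures show the three cartons upright in a close row behind the stop (large, medium, small), the tall tube upright in the tote's far half, the short one in its near half, and the pen cup, tape roll and ink stamp where they were.

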